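# Turn over the reversible insert of a citrus slicer

### The job

Set the bar's sloping citrus slicer up for plain slices: first turn its black dial back to the safe zero stop, which frees the insert, then draw the insert out of the rails, turn it over so that the white face with the plain blade is up instead of the orange toothed face, and slide it back down the rails until it is fully home, keeping hold of it until it is there. Leave the dial at zero and do not knock about the guard, cups, ramekins or carton.

Things in the scene. Friction and masses are not known exactly. Their poses are not given: they have to be found in the camera images.
- slicer: stand of the grey slicer, fixed to the worktop; origin on the worktop under the deck's origin, x level along the deck's downhill direction (ahead and to the left), z up. 137 mm wide over the rails, 0.21 m high at its top end, which is towards the robot and its right. Legs meet the rails near the middle; below the top end is open.
- deck: sloping deck, fixed to the stand, 50 degrees from level, origin 127 mm above the worktop. x runs down the slope (ahead and left), y left across it, z out of its upper face. Side rails with facing grooves take the insert, which moves only along x: grooves z -4.6 to 4.6 mm, outer walls at y +-48.5, lips in to y +-38, from x -50 to the stop at x 76. Seated insert: origin within 2 mm.
- mouth (a point): centre of the rails' open upper mouth, at deck x -72, y 0, z 0 mm. From x -72 to -50 the rails flare, so that the mouth is about 20 mm high and 102 mm wide. Uphill of it stand only the dial and its cheek, at the right (deck y -61 to -69, x -115 to -57, z -14 to 30 mm).
- insert: loose reversible slicing insert, 0.10 to 0.17 kg: plate x -75 to 75, 90 mm wide in y, 6 mm thick, last 13 mm at x 75 narrowed to 78 mm. Origin in the plate's middle. z is out of the white face (plain steel blade across a window); the face at -z is orange with a row of teeth. Outline alike either way up. Starts seated, orange up, its x along the deck's x.
- tab (a point): middle of the insert's grip tab, at insert x -101, y 0, z 0 mm: tab 44 mm wide (y), 10 mm thick (z), x -75 to -125 mm. It stands clear uphill of the rails; pinch it across its thickness with the tool pointing down the slope along the deck's x (40 degrees from vertical).
- dial (a joint): dial angle in rad: 0 = safe stop, 1.55 = other stop, starts at 1.0 to 1.5, stays where left, 0.06 N m turns it. In the slicer's upright x-z plane its black wing leans 0.785 rad from upright to -x (uphill) at 0 and swings to +x (downhill) as the value grows: lean to +x = value - 0.785.
- dial_axis (a point): point on the dial's axis (along the deck's y) at the middle of the wing's width, deck x -94, y -83, z 16 mm. Hub 18 mm in radius. Inside, at deck y -25 to -37, an orange cam 21 mm long points along the deck's +x at 0, clear of the insert; with the dial turned up it hangs above the insert's shoulder and lets it rise only about 18 mm.
- wing_tip (a point): end (orange mark) of the dial's black wing bar, 50 mm from the axis, middle of its width; the bar is 10 mm thick and 16 mm wide (along the deck's y)
- guard: white hand guard of the slicer with an orange rim, 83 mm across, 60 mm high; loose bystander, origin at the centre of its underside
- ramekin: white ramekin under the slicer's deck that catches the slices, 77 mm across, 42 mm high; loose bystander, origin at the centre of its underside
- ramekin_2: white ramekin beside the slicer, 77 mm across, 42 mm high; loose bystander, origin at the centre of its underside
- cup_1: white cup, 80 mm across, 68 mm high; loose bystander, origin at the centre of its underside
- cup_2: white cup, 80 mm across, 68 mm high; loose bystander, origin at the centre of its underside
- carton: drink carton, 77 x 77 mm, 220 mm high; loose bystander, origin at the centre of its underside

How it is judged:
By the outcome, as a careful person would: the job done as asked, in the order asked, and still so for the second after the job is handed in, with the robot touching nothing.
It also fails if it takes over 67 s, if anything falls off the work surface, if the arm or the gripper's body presses on something with over 40 N, if the wrist force passes 120 N, or if a joint passes its speed limit or range.

### The arm

A 7-joint arm with a two-finger parallel gripper is mounted at the origin on a cart in front of the work surface, level with it; the furniture and walls round the work are solid. World frame = base frame: x ahead of the robot, y to its left, z up, the work surface at z = 0. Lengths are in m, angles in rad, forces in N, time in s.
With the tool pointing down it reaches from about 0.425 to 0.925 m from the base axis. Payload 6.8 kg.
Tool frame: the origin (TCP) lies between the finger pads, 19 mm behind the fingertips; this is the grasp point; z points along the fingers, y is the line along which they close (so a half turn about z gives the same grasp; the last joint's range is limited). The gripper opens to 85 mm and grips with 20 to 120 N. Pads are 22 mm wide; open, the fingers measure 114 mm over their backs; the gripper's body (76 mm by 85 mm) begins 54 mm behind the grasp point. The pads swing forward as they close: fully open they stand 13 mm farther back than shut.
Start: joints at [-1.247, 0.477, 0.022, 1.555, -0.011, 1.109, -0.083], TCP at [0.282, 0.613, 0.25] pointing down, gripper open.
Joint ranges: [-2.96, 2.96], [-0.34, 2.1], [-1.41, 1.46], [0.24, 2.44], [-1.37, 4.51], [0.17, 1.92], [-2.96, 2.96]. Speed limits (rad/s): [2.39, 2.39, 3.14, 3.14, 3.14, 3.14, 3.14].

### API

Orientations are given as a unit quaternion [w, x, y, z].
In Python, from station import * gives the robot as it stands.
- The arm moves only by the shell command python3 -m creep 'ROWS' [FORCE]. ROWS is JSON, a list of rows, each a list of 7 numbers: the gripper command: -1 is shut, 1 is fully open, values between are in proportion, then the shift along the world's x, y, z in mm, then the turn, a rotation vector about the world's x, y, z in rad. A call has 1 to 5 rows; each row shifts and turns the commanded pose from where the row before left it; what a row does not reach is not made up. A row lasts 1/8 s, in which the tool goes at most 62.5 mm and 10.7 degrees, less where a joint would pass 70% of its speed; a pose out of reach is approached as far as the arm can. A call is refused whole if a number of a shift passes 62.5 or a number of a turn 0.188, either way. A call with a gripper value outside its range is refused whole. The fingers move at their own pace and stop on an object; FORCE is the grip in N (left out, the last holds). Time passes only in rows, so rows that do not move let the fingers close. It gives the time, the measured TCP pose, the force, the opening and the grip force at its end, in the units of the state.
- get_obs(): the state, without advancing time (a new reading comes with each control period).
- read_camera(name): name is "side" or "top"; returns (picture, depth): 384x512x3 uint8, red, green, blue; 384x512 float32, m along the optical axis (not along the pixel's ray), 0 where there is no reading.
- camera_params(name): a dict with "intrinsics" (3x3 intrinsics, pixels), "cam_to_world" (4x4, takes a point from camera to world coordinates). Camera axes: x right, y up, looking along -z (the intrinsics and any distortion apply to the point x, -y, -z); pixel columns grow to the right and rows downward; lengths in m; the calibration is good to about 2 mm. A picture is of the moment at which its call begins. camera_params takes no time and is no camera call.
- hand_in(): hands the job in; it is judged then, once.
The state is a dict: "t": time; "q": joint angles; "joint_vel": joint speeds; "joint_torque": joint torques, N m; "eef_pos": TCP position; "tool_rot": TCP orientation; "contact_force": force on the tool from outside, world axes, zero at the start; "torque": the same for the moment, N m; "gripper_width": opening from 0.0 (shut) to 1.0 (fully open); "grasp_force": force on a finger pad.
Only numpy, scipy, OpenCV 4.12 (cv2) and the standard library are available. Lean on these libraries where they do the work, as an engineer would, in place of code of your own. Each camera call takes 0.05 s, during which the arm holds its last target. There are 200 camera calls.

## Working session

There is one attempt and no reset: what is moved stays moved. The work goes in short steps, Python scripts to look and compute and a shell command to move; the robot and the scene stay as the last step left them, time stands still between calls to the robot, and variables do not carry over. Pictures are saved under pics/ and viewed, at most 10 in all, crops included, and the job is handed in when it is done.

```bash
mkdir -p pics; ls; python3 - <<'E'
from station import *
import cv2,numpy as np
o=get_obs();print({k:np.round(v,3).tolist() for k,v in o.items()})
for n in("side","top"):
    p,d=read_camera(n);np.savez(f"pics/{n}0.npz",p=p,d=d);cv2.imwrite(f"pics/{n}0.png",p[...,::-1])
    c=camera_params(n);print(n,c)
a=cv2.imread("pics/side0.png");b=cv2.imread("pics/top0.png")
E
```

```text
pics
{'t': 0.0, 'q': [-1.247, 0.478, 0.022, 1.556, -0.012, 1.109, -0.083], 'joint_vel': [-0.001, 0.001, 0.001, -0.0, 0.001, -0.001, 0.002], 'joint_torque': [0.0, -59.646, 1.608, -28.12, 0.012, 0.009, 0.0], 'eef_pos': [0.282, 0.613, 0.249], 'tool_rot': [-0.0, 0.214, 0.977, -0.001], 'contact_force': [0.373, 0.473, 1.013], 'torque': [-0.007, 0.06, -0.043], 'grasp_force': 0.0, 'gripper_width': 0.999}
side {'intrinsics': array([[368.29605822,   0.        , 259.29371758],
       [  0.        , 368.29605822, 188.14180841],
       [  0.        ,   0.        ,   1.        ]]), 'cam_to_world': array([[ 0.95712086,  0.1960725 , -0.21324925,  0.36684798],
       [-0.28967431,  0.64039157, -0.71132793, -0.58001649],
       [-0.00290882,  0.74259963,  0.6697293 ,  0.76612079],
       [ 0.        ,  0.        ,  0.        ,  1.        ]])}
top {'intrinsics': array([[399.78852072,   0.        , 248.93216574],
       [  0.        , 399.78852072, 195.98111216],
       [  0.        ,   0.        ,   1.        ]]), 'cam_to_world': array([[ 0.02499608,  0.99524237, -0.09416911,  0.4930822 ],
       [-0.99931509,  0.02230453, -0.02952718,  0.04930229],
       [-0.0272863 ,  0.09484268,  0.99511825,  1.06946876],
       [ 0.        ,  0.        ,  0.        ,  1.        ]])}
```

View pics/side0.png

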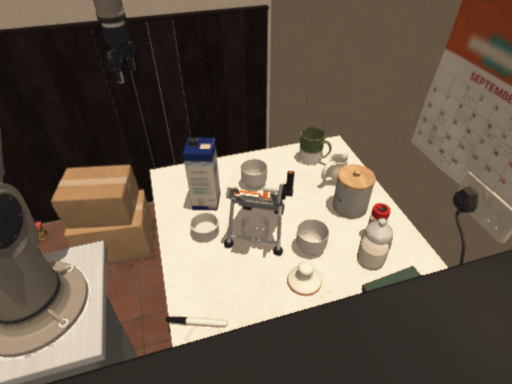

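View pics/top0.png

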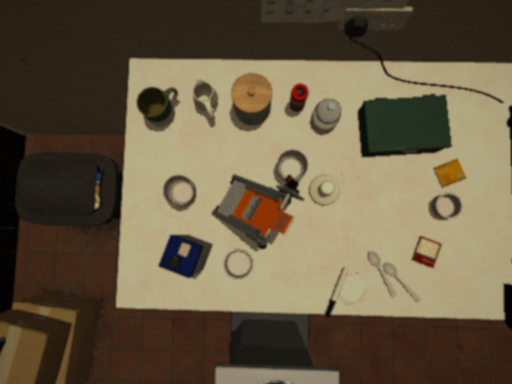

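```bash
python3 - <<'E'
import cv2
a=cv2.imread("pics/side0.png")[140:270,200:330];b=cv2.imread("pics/top0.png")[140:270,195:325]
f=lambda i:cv2.resize(i,(400,400),interpolation=cv2.INTER_CUBIC)
cv2.imwrite("pics/crop0.png",cv2.hconcat([f(a),f(b)]))
E
```

```text
(no output)
```

View pics/crop0.png

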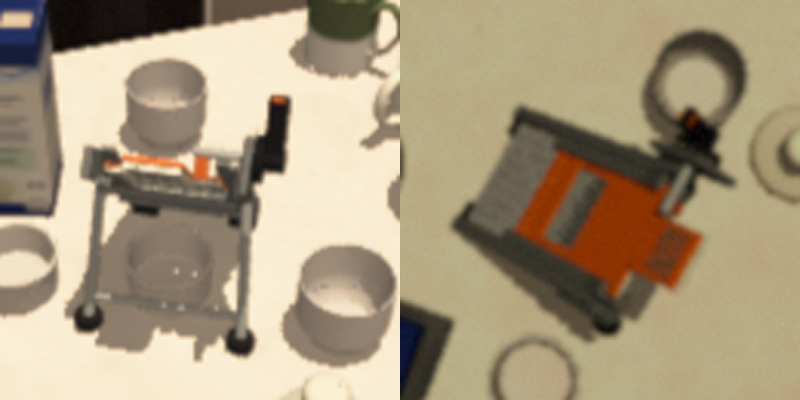

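```bash
cat > h.py <<'E'
import numpy as np,cv2
from station import *
from scipy.spatial.transform import Rotation as R
def pix2w(n,uv,depth):
    c=camera_params(n);K=c["intrinsics"];T=c["cam_to_world"];uv=np.atleast_2d(uv).astype(float)
    x=(uv[:,0]-K[0,2])/K[0,0]*depth;y=(uv[:,1]-K[1,2])/K[1,1]*depth
    return np.c_[x,-y,-np.ones_like(x)*depth]@T[:3,:3].T+T[:3,3]
def ray(n,uv):
    T=camera_params(n)["cam_to_world"];p=pix2w(n,uv,1.0);d=p-T[:3,3];return T[:3,3],d/np.linalg.norm(d,axis=1)[:,None]
def onplane(n,uv,p0,nrm):
    o,d=ray(n,uv);return o+d*(((p0-o)@nrm)/(d@nrm))[:,None]
def tri(ua,ub):
    oa,da=ray("side",ua);ob,db=ray("top",ub);A=np.c_[da[0],-db[0]];s=np.linalg.lstsq(A,ob-oa,rcond=None)[0]
    p,q=oa+s[0]*da[0],ob+s[1]*db[0];return (p+q)/2,np.linalg.norm(p-q)
E
python3 - <<'E'
from h import *
np.set_printoptions(precision=4,suppress=True)
P={}
for n,(r0,r1,c0,c1) in {"top":(165,245,215,310),"side":(140,270,200,330)}.items():
    z=np.load(f"pics/{n}0.npz");p,d=z["p"],z["d"]
    hsv=cv2.cvtColor(p,cv2.COLOR_RGB2HSV);m=(hsv[...,0]<14)&(hsv[...,1]>150)&(hsv[...,2]>90)
    M=np.zeros_like(m);M[r0:r1,c0:c1]=m[r0:r1,c0:c1]
    k,l,st,ce=cv2.connectedComponentsWithStats(M.astype(np.uint8))
    print(n,[(st[i].tolist(),ce[i].round(1).tolist()) for i in range(1,k)])
    i=1+np.argmax(st[1:,4]);v,u=np.nonzero(l==i);uv=np.c_[u,v];w=pix2w(n,uv,d[v,u]);P[n]=(uv,w,l,st,ce)
    for j in range(1,k):
        v,u=np.nonzero(l==j);print(j,np.median(pix2w(n,np.c_[u,v],d[v,u]),0))
uv,w,*_=P["top"]
good=np.ones(len(w),bool)
for _ in range(4):
    c=w[good].mean(0);nr=np.linalg.svd(w[good]-c,full_matrices=False)[2][2];nr*=np.sign(nr[2]);good=abs((w-c)@nr)<.004
print("c",c,"n",nr,"slope",np.degrees(np.arccos(nr[2])),"yaw",np.degrees(np.arctan2(nr[1],nr[0])),good.mean())
# black/dark wing depth
np.save("pics/pl.npy",np.r_[c,nr])
yaw=np.arctan2(nr[1],nr[0])
def frame(yaw):
    s=np.radians(50);x=np.array([np.cos(s)*np.cos(yaw),np.cos(s)*np.sin(yaw),-np.sin(s)]);y=np.array([-np.sin(yaw),np.cos(yaw),0]);return np.c_[x,y,np.cross(x,y)]
F=frame(yaw);q=onplane("top",uv,c,nr);l=(q-c)@F
print("ext",l.min(0),l.max(0))
for a in np.arange(l[:,0].min(),l[:,0].max(),.005):
    s=l[(l[:,0]>=a)&(l[:,0]<a+.005)];
    if len(s):print(round(a,4),s[:,1].min().round(4),s[:,1].max().round(4),len(s))
E
```

```text
top [([232, 189, 61, 48, 1378], [263.3, 213.5]), ([284, 206, 3, 4, 7], [284.7, 207.3])]
1 [0.5373 0.0408 0.1577]
2 [ 0.5528 -0.0038  0.1982]
side [([288, 171, 5, 3, 10], [290.1, 172.3]), ([240, 191, 20, 4, 29], [249.4, 191.9]), ([262, 191, 6, 7, 27], [264.8, 194.4]), ([235, 192, 3, 2, 4], [235.8, 192.8])]
1 [ 0.6072 -0.0095  0.2563]
2 [ 0.5188 -0.0076  0.2235]
3 [ 0.5526 -0.003   0.2002]
4 [0.4961 0.0466 0.178 ]
c [0.5416 0.0441 0.1521] n [0.3593 0.6859 0.6328] slope 50.74207304055971 yaw 62.35064673848734 0.9687953555878084
ext [-0.0963 -0.0445 -0.0014] [0.1073 0.0449 0.0012]
-0.0963 -0.0207 0.0198 33
-0.0913 -0.0199 0.0208 31
-0.0863 -0.021 0.019 31
-0.0813 -0.0192 0.0209 31
-0.0763 -0.0203 0.0219 31
-0.0713 -0.0206 0.0219 31
-0.0663 -0.0197 0.021 30
-0.0613 -0.0219 0.022 31
-0.0563 -0.0231 0.022 32
-0.0513 -0.0222 0.0211 30
-0.0463 -0.0254 0.0447 45
-0.0413 -0.0445 0.0449 56
-0.0363 -0.0437 0.043 57
-0.0313 -0.0399 0.0391 51
-0.0263 -0.0352 0.0373 46
-0.0213 -0.0364 0.0364 47
-0.0163 -0.0356 0.0375 45
-0.0113 -0.0368 0.0366 46
-0.0063 -0.0372 0.0376 45
-0.0013 -0.0363 0.0378 44
0.0037 -0.0376 0.0369 44
0.0087 -0.0367 0.038 44
0.0137 -0.0379 0.0371 43
0.0187 -0.0383 0.0361 43
0.0237 -0.0374 0.0372 41
0.0287 -0.0365 0.0374 19
0.0337 -0.0378 0.0385 10
0.0387 -0.0369 0.0376 10
0.0437 -0.0373 0.0366 9
0.0487 -0.0364 0.0378 7
0.0537 -0.0354 0.0368 6
0.0587 -0.0368 0.038 8
0.0637 -0.0381 0.037 23
0.0687 -0.0372 0.0381 38
0.0737 -0.0385 0.0372 37
0.0787 -0.0376 0.0383 38
0.0837 -0.0357 0.0374 35
0.0887 -0.038 0.0364 36
0.0937 -0.0384 0.0375 36
0.0987 -0.0374 0.0365 35
0.1037 -0.0365 0.0355 23
```

```bash
cat >> h.py <<'E'
def frame(yaw):
    s=np.radians(50);x=np.array([np.cos(s)*np.cos(yaw),np.cos(s)*np.sin(yaw),-np.sin(s)]);y=np.array([-np.sin(yaw),np.cos(yaw),0]);return np.c_[x,y,np.cross(x,y)]
YAW=np.radians(62.35);F=frame(YAW)
PL=np.load("pics/pl.npy");O=PL[:3]+F@[.0293,0,-.003]
def deck(*mm): return O+F@(np.array(mm)/1000)
def todeck(p): return (np.asarray(p)-O)@F*1000
HX=np.array([np.cos(YAW),np.sin(YAW),0])
def lean(p):
    r=np.asarray(p)-deck(-94,-83,16);return np.arctan2(r@HX,r[2]),np.hypot(r@HX,r[2])
def st(msg=""):
    o=get_obs();Rt=R.from_quat(np.roll(o["tool_rot"],-1)).as_matrix();e=o["eef_pos"]
    print(msg,"t",o["t"].__round__(2),"tcp",np.round(np.array(e)*1000),"deck",todeck(e).round(1),"tool x/y/z in deck",(F.T@Rt).T.round(2).tolist(),"q",np.round(o["q"],2).tolist());return o,Rt
def deckrot(Rt,sy=1):
    G=np.c_[np.cross(sy*F[:,2],F[:,0]),sy*F[:,2],F[:,0]];return R.from_matrix(G@Rt.T).as_rotvec()
E
python3 - <<'E'
from h import *
np.set_printoptions(precision=4,suppress=True)
print("O",O,"tab",deck(-101,0,0),"axis",deck(-94,-83,16),"mouth",deck(-72,0,0),"F",F)
z=np.load("pics/top0.npz");p,d=z["p"],z["d"]
h=cv2.cvtColor(p,cv2.COLOR_RGB2HSV)
sub=np.zeros(h.shape[:2],bool);sub[170:195,280:300]=1
m=sub&(h[...,0]<16)&(h[...,1]>110)&(h[...,2]>50)
v,u=np.nonzero(m);w=pix2w("top",np.c_[u,v],d[v,u]);print("mark",u.mean(),v.mean(),np.median(w,0),len(u))
tt,e=tri([290.1,172.3],[u.mean(),v.mean()]);print("tri",tt,e,"deck",todeck(tt),"lean,r",lean(tt),"value",lean(tt)[0]+.785)
# high points map: carton
v,u=np.nonzero(d>0);w=pix2w("top",np.c_[u,v],d[v,u]);s=(w[:,2]>.19)&(w[:,2]<.26)&(w[:,1]>.1)&(w[:,1]<.4)&(w[:,0]>.3)&(w[:,0]<.7)
print("carton",w[s].min(0),w[s].max(0),np.median(w[s],0))
o,Rt=st();print("turn to deck",deckrot(Rt))
E
```

```text
O [0.5493 0.0588 0.1278] tab [0.5192 0.0013 0.2051] axis [ 0.6005 -0.0224  0.2101] mouth [0.5278 0.0178 0.1829] F [[ 0.2983 -0.8858  0.3555]
 [ 0.5694  0.4641  0.6786]
 [-0.766   0.      0.6428]]
mark 288.52941176470586 178.11764705882354 [ 0.6092 -0.0078  0.2529] 17
tri [ 0.6088 -0.0069  0.2544] 1.006613209575355e-05 deck [-116.6107  -83.1976   58.0365] lean,r (np.float64(0.379172627947704), np.float64(0.04773162607825608)) value 1.164172627947704
carton [0.3973 0.1763 0.1901] [0.4885 0.2681 0.2207] [0.4431 0.221  0.2036]
 t 0.1 tcp [282. 613. 249.] deck [142.7 493.5 358.9] tool x/y/z in deck [[-0.03, 1.0, -0.04], [0.64, 0.05, 0.76], [0.76, -0.0, -0.64]] q [-1.25, 0.48, 0.02, 1.56, -0.01, 1.11, -0.08]
turn to deck [ 0.628  -0.3088 -0.0487]
```

```bash
python3 -m creep '[[-1,20,-30,40,0,0,0],[-1,25,-42,40,0,0,-0.05],[-1,25,-42,0,0,0,0],[-1,25,-42,0,0,0,0],[-1,25,-42,0,0,0,0]]' 60 >/dev/null; python3 -m creep '[[-1,25,-42,0,0,0,0],[-1,25,-42,0,0,0,0],[-1,25,-42,0,0,0,0],[-1,25,-42,0,0,0,0],[-1,25,-42,0,0,0,0]]' >/dev/null;  python3 -m creep '[[-1,25,-42,0,0,0,0],[-1,25,-42,0,0,0,0],[-1,25,-42,0,0,0,0],[-1,20,-30,0,0,0,0],[-1,0,0,0,0,0,0]]'; python3 -c "
from h import *
st()"
```

```text
t: 1.98
eef_pos: [0.6229, 0.0457, 0.3291]
tool_rot: [0.0, 0.241, 0.97, -0.001]
contact_force: [0.3, 1.0, -0.1]
gripper_width: 0.002
grasp_force: 0.0
 t 1.98 tcp [623.  46. 329.] deck [-139.7  -71.3  146.7] tool x/y/z in deck [[0.0, 1.0, 0.0], [0.64, -0.0, 0.76], [0.76, -0.0, -0.64]] q [-0.43, 0.34, 0.34, 1.6, -0.12, 1.22, 1.02]
```

```bash
python3 -m creep '[[-1,9,-17,-26,0,0,0],[-1,0,0,-50,0,0,0],[-1,0,0,0,0,0,0]]' ; python3 -m creep '[[-1,-7,-13,0,0,0,0],[-1,-7,-13,0,0,0,0],[-1,-4.6,-8.9,0,0,0,0],[-1,-4.6,-8.9,0,0,0,0],[-1,0,0,0,0,0,0]]'; python3 -c "
from h import *
o,_=st();print(lean(o['eef_pos']))"
```

```text
t: 2.35
eef_pos: [0.6281, 0.0338, 0.2498]
tool_rot: [-0.004, 0.238, 0.971, -0.001]
contact_force: [-0.1, 0.1, 0.8]
gripper_width: -0.001
grasp_force: 0.0
t: 2.98
eef_pos: [0.6076, -0.0126, 0.254]
tool_rot: [0.0, 0.239, 0.971, -0.0]
contact_force: [-0.5, 0.3, 0.0]
gripper_width: -0.003
grasp_force: 0.0
 t 2.98 tcp [608. -13. 254.] deck [-119.9  -84.7   53.4] tool x/y/z in deck [[0.0, 1.0, 0.0], [0.64, -0.0, 0.77], [0.77, -0.0, -0.64]] q [-0.34, 0.37, 0.34, 1.74, -0.14, 1.05, 1.13]
(np.float64(0.265843757790876), np.float64(0.04548706257912817))
```

```bash
python3 -m creep '[[-1,-3,-5.4,0,0,0,0],[-1,-2.3,-4.5,0,0,0,0],[-1,-1,-1.8,0,0,0,0],[-1,0,0,0,0,0,0]]'; python3 -m creep '[[-1,-1,-1.8,0,0,0,0],[-1,-1,-1.8,0,0,0,0],[-1,0,0,0,0,0,0]]'; python3 - <<'E'
from h import *
o,_=st();print(lean(o['eef_pos']))
for n in("side","top"):
    p,d=read_camera(n);np.savez(f"pics/{n}1.npz",p=p,d=d)
a=np.load("pics/side1.npz")["p"][140:270,200:330];b=np.load("pics/top1.npz")["p"][140:270,195:325]
f=lambda i:cv2.resize(i,(400,400),interpolation=cv2.INTER_CUBIC)
cv2.imwrite("pics/crop1.png",cv2.hconcat([f(a),f(b)])[...,::-1])
E
```

```text
t: 3.48
eef_pos: [0.6015, -0.0232, 0.2535]
tool_rot: [-0.0, 0.239, 0.971, -0.0]
contact_force: [-0.6, -0.0, -0.3]
gripper_width: -0.001
grasp_force: 0.3
t: 3.85
eef_pos: [0.5997, -0.0267, 0.2536]
tool_rot: [0.0, 0.239, 0.971, 0.0]
contact_force: [1.1, 1.4, -0.5]
gripper_width: -0.001
grasp_force: 0.6
 t 3.85 tcp [600. -27. 254.] deck [-130.1  -84.3   40.8] tool x/y/z in deck [[-0.0, 1.0, -0.0], [0.64, 0.0, 0.77], [0.77, -0.0, -0.64]] q [-0.33, 0.36, 0.35, 1.76, -0.14, 1.05, 1.16]
(np.float64(-0.09630440182149927), np.float64(0.04378755192345133))
```

View pics/crop1.png

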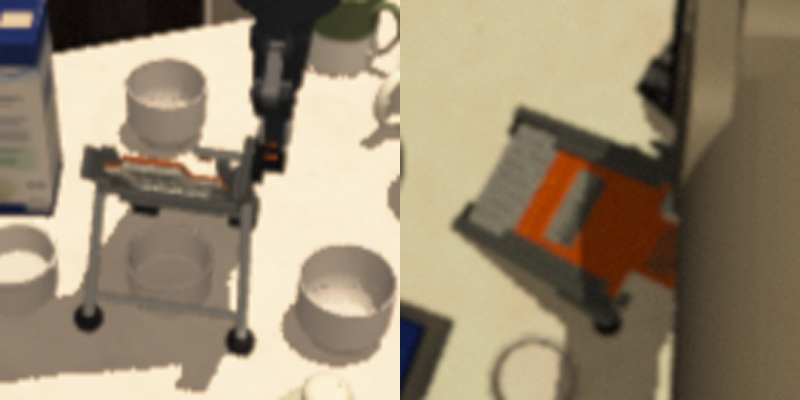

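```bash
for i in 1 2; do :; done; python3 -m creep '[[-1,-1,-1.8,0,0,0,0],[-1,0,0,0,0,0,0]]'|grep -E "eef|contact"; python3 -m creep '[[-1,-1,-1.8,0,0,0,0],[-1,0,0,0,0,0,0]]'|grep -E "eef|contact"; python3 -m creep '[[-1,-1,-1.8,0,0,0,0],[-1,0,0,0,0,0,0]]'|grep -E "eef|contact"; python3 - <<'E'
from h import *
o,_=st();print(lean(o['eef_pos']))
p,d=read_camera("side");h=cv2.cvtColor(p,cv2.COLOR_RGB2HSV)
m=(h[...,0]<16)&(h[...,1]>130)&(h[...,2]>60);m[:,:275]=0;m[:,300:]=0;m[:160]=0;m[:200,]&=True;m[205:]=0
v,u=np.nonzero(m);print(u.mean(),v.mean(),len(u));w=pix2w("side",np.c_[u,v],d[v,u]);w=np.median(w,0);print(w,lean(w),lean(w)[0]+.785)
E
```

```text
eef_pos: [0.5987, -0.0285, 0.2536]
contact_force: [0.8, 2.1, -0.1]
eef_pos: [0.5976, -0.0305, 0.2536]
contact_force: [0.1, 1.8, 0.6]
eef_pos: [0.5973, -0.0311, 0.2539]
contact_force: [2.1, 3.9, 1.5]
 t 4.7 tcp [597. -31. 254.] deck [-133.5  -84.2   37.1] tool x/y/z in deck [[-0.0, 1.0, -0.0], [0.64, 0.0, 0.77], [0.77, -0.0, -0.64]] q [-0.32, 0.36, 0.35, 1.76, -0.14, 1.05, 1.17]
(np.float64(-0.20700586826971268), np.float64(0.04480998930018294))
286.93333333333334 190.4 15
[ 0.58585763 -0.05090499  0.24517578] (np.float64(-0.7393813262358903), np.float64(0.047521481360905816)) 0.045618673764109774
```

```bash
python3 -m creep '[[-1,-1,-1.8,0,0,0,0],[-1,-0.5,-0.9,0,0,0,0],[-1,0,0,0,0,0,0]]'|grep -E "eef|contact"; python3 -m creep '[[-1,-0.5,-0.9,0,0,0,0],[-1,-0.5,-0.9,0,0,0,0],[-1,0,0,0,0,0,0]]'|grep -E "eef|contact"
```

```text
eef_pos: [0.5967, -0.032, 0.2544]
contact_force: [3.8, 8.6, 1.6]
eef_pos: [0.5964, -0.0325, 0.2547]
contact_force: [5.8, 10.4, 2.5]
```

```bash
python3 -m creep '[[-1,10,19,0,0,0,0],[-1,0,0,55,0,0,0],[-1,0,0,55,0,0,0]]' >/dev/null; python3 -m creep '[[-0.2,-27,-16,-6,0.124,-0.065,0],[-0.2,-27,-16,-6,0.124,-0.065,0],[-0.2,-27,-16,-6,0.124,-0.065,0],[-0.2,-27,-16,-6,0.124,-0.065,0],[-0.2,-27,-16,-6,0.124,-0.065,0]]' >/dev/null;  python3 -m creep '[[-0.2,0,0,0,0,0,0],[-0.2,0,0,0,0,0,0]]'; python3 - <<'E'
from h import *
o,Rt=st();print("turn left",deckrot(Rt),"to -200",(deck(-200,0,0)-o["eef_pos"])*1000)
p,d=read_camera("side");h=cv2.cvtColor(p,cv2.COLOR_RGB2HSV)
m=(h[...,0]<16)&(h[...,1]>130)&(h[...,2]>60);m[:,:275]=0;m[:,300:]=0;m[:160]=0;m[205:]=0
v,u=np.nonzero(m);print(u.mean(),v.mean(),len(u));w=pix2w("side",np.c_[u,v],d[v,u]);w=np.median(w,0);print(w,lean(w),lean(w)[0]+.785)
E
```

```text
t: 6.75
eef_pos: [0.4693, -0.0976, 0.3333]
tool_rot: [0.081, 0.224, 0.912, 0.332]
contact_force: [0.2, 0.0, -0.3]
gripper_width: 0.4
grasp_force: 0.0
 t 6.75 tcp [469. -98. 333.] deck [-270.4   -1.6   -2.4] tool x/y/z in deck [[-0.0, 1.0, 0.0], [-0.0, -0.0, 1.0], [1.0, 0.0, 0.0]] q [0.08, 0.11, 0.45, 2.05, -0.82, 1.19, 2.02]
turn left [-0.00077277 -0.00035517 -0.00038809] to -200 [ 20.38884381  42.45806074 -52.34039492]
286.53333333333336 190.73333333333332 15
[ 0.58545553 -0.05185827  0.24319277] (np.float64(-0.7842277111071562), np.float64(0.0467980450817323)) 0.0007722888928438643
```

```bash
python3 -m creep '[[-0.2,12.5,24.6,-32,0,0,0],[-0.2,12.5,24.6,-32,0,0,0],[-0.2,12.5,24.6,-32,0,0,0],[-0.2,0,0,0,0,0,0]]'; python3 -m creep '[[-0.2,6.5,12.3,-16,0,0,0],[-0.2,6.5,12.3,-16,0,0,0],[-0.2,0,0,0,0,0,0]]'; python3 - <<'E'
from h import *
o,Rt=st();print("turn left",deckrot(Rt),"to -101",(deck(-101,0,0)-o["eef_pos"])*1000)
for n in("side",):
    p,d=read_camera(n);np.savez(f"pics/{n}2.npz",p=p,d=d)
a=p[130:260,190:320]
cv2.imwrite("pics/crop2.png",cv2.resize(a,(520,520),interpolation=cv2.INTER_CUBIC)[...,::-1])
E
```

```text
t: 7.3
eef_pos: [0.5063, -0.0197, 0.2357]
tool_rot: [0.079, 0.221, 0.913, 0.333]
contact_force: [-0.1, -0.3, 0.3]
gripper_width: 0.401
grasp_force: 0.0
t: 7.68
eef_pos: [0.52, 0.0019, 0.2058]
tool_rot: [0.081, 0.223, 0.913, 0.333]
contact_force: [-1.5, -1.3, 0.3]
gripper_width: 0.399
grasp_force: 0.0
 t 7.67 tcp [520.   2. 206.] deck [-100.9   -0.4    1.2] tool x/y/z in deck [[-0.0, 1.0, -0.0], [-0.0, 0.0, 1.0], [1.0, 0.0, 0.0]] q [-0.02, 0.3, 0.32, 2.17, -1.11, 0.9, 2.2]
turn left [-0.00147228  0.00104313 -0.00332498] to -101 [-0.83496049 -0.62627966 -0.6837444 ]
```

View pics/crop2.png

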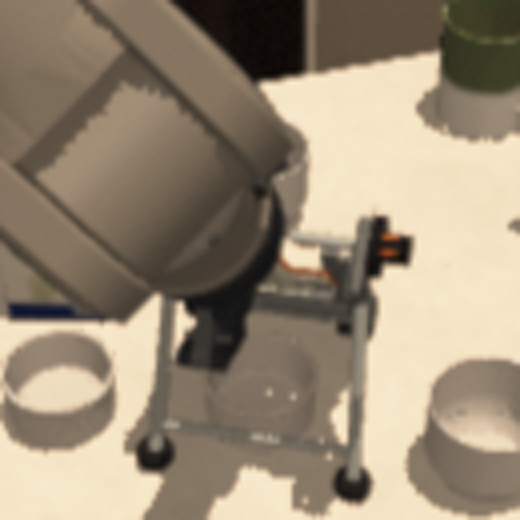

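```bash
python3 -m creep '[[-1,0,0,0,0,0,0],[-1,0,0,0,0,0,0],[-1,0,0,0,0,0,0],[-1,0,0,0,0,0,0]]' 70; python3 -c "
from h import *
st()"
```

```text
t: 8.22
eef_pos: [0.5204, 0.0, 0.2069]
tool_rot: [0.083, 0.224, 0.912, 0.333]
contact_force: [-1.8, -1.1, 6.7]
gripper_width: 0.106
grasp_force: 68.9
 t 8.22 tcp [520.   0. 207.] deck [-102.7   -1.6    0.7] tool x/y/z in deck [[0.0, 1.0, -0.0], [-0.0, 0.0, 1.0], [1.0, -0.0, 0.0]] q [-0.02, 0.3, 0.32, 2.17, -1.11, 0.9, 2.2]
```

```bash
python3 -m creep '[[-1,-3,-5.7,7.7,0,0,0],[-1,-6,-11.4,15.3,0,0,0],[-1,0,0,0,0,0,0]]'; python3 -m creep '[[-1,-6,-11.4,15.3,0,0,0],[-1,-6,-11.4,15.3,0,0,0],[-1,-6,-11.4,15.3,0,0,0],[-1,0,0,0,0,0,0]]'; python3 -c "
from h import *
st()"
```

```text
t: 8.6
eef_pos: [0.5111, -0.0172, 0.2299]
tool_rot: [0.083, 0.224, 0.912, 0.333]
contact_force: [1.5, 1.3, 1.0]
gripper_width: 0.109
grasp_force: 68.6
t: 9.1
eef_pos: [0.4931, -0.0515, 0.2755]
tool_rot: [0.084, 0.224, 0.912, 0.333]
contact_force: [1.4, 1.0, 0.9]
gripper_width: 0.106
grasp_force: 68.6
 t 9.1 tcp [493. -51. 275.] deck [-192.7   -1.4    0.2] tool x/y/z in deck [[0.0, 1.0, -0.0], [-0.0, 0.0, 1.0], [1.0, -0.0, 0.0]] q [0.03, 0.18, 0.4, 2.12, -0.94, 1.04, 2.08]
```

```bash
python3 -m creep '[[-1,-6,-11.4,15.3,0,0,0],[-1,-6,-11.4,15.3,0,0,0],[-1,-6,-11.4,15.3,0,0,0],[-1,-6,-11.4,15.3,0,0,0],[-1,-6,-11.4,15.3,0,0,0]]'>/dev/null; python3 -m creep '[[-1,-3,-5.7,7.7,0,0,0],[-1,0,0,0,0,0,0],[-1,0,0,0,0,0,0]]'; python3 - <<'E'
from h import *
o,Rt=st()
z=Rt[:,2];print("tool z",z*0.15)
for n in("side","top"):
    p,d=read_camera(n);np.savez(f"pics/{n}3.npz",p=p,d=d)
a=np.load("pics/side3.npz")["p"][100:270,150:320];b=np.load("pics/top3.npz")["p"][130:300,195:365]
f=lambda i:cv2.resize(i,(400,400),interpolation=cv2.INTER_CUBIC)
cv2.imwrite("pics/crop3.png",cv2.hconcat([f(a),f(b)])[...,::-1])
E
```

```text
t: 10.1
eef_pos: [0.4596, -0.1127, 0.3582]
tool_rot: [0.082, 0.224, 0.912, 0.333]
contact_force: [0.5, 1.2, -1.0]
gripper_width: 0.105
grasp_force: 68.4
 t 10.1 tcp [ 460. -113.  358.] deck [-3.009e+02 -1.000e-01 -2.000e-01] tool x/y/z in deck [[-0.0, 1.0, -0.0], [-0.0, 0.0, 1.0], [1.0, 0.0, 0.0]] q [0.09, 0.08, 0.47, 2.01, -0.79, 1.25, 1.99]
tool z [ 0.04471046  0.08564331 -0.11474405]
```

View pics/crop3.png

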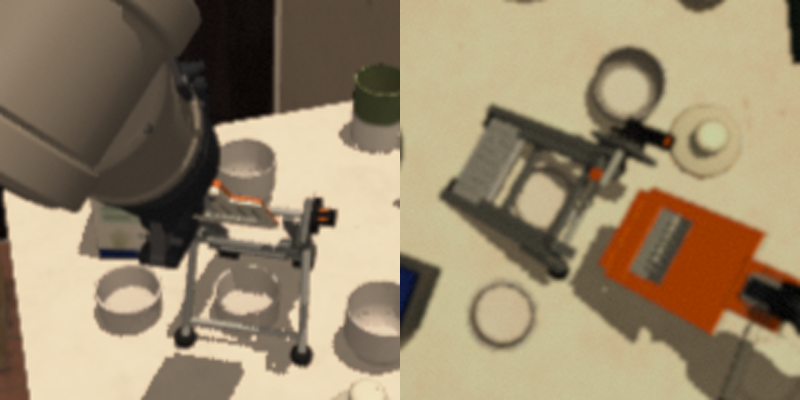

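```bash
python3 -m creep '[[-1,0,0,0,0.054,0.103,-0.138],[-1,0,0,0,0.054,0.103,-0.138]]' >/dev/null; python3 -c "
from h import *
st()"
```

```text
t 10.45 tcp [ 460. -113.  358.] deck [-3.008e+02 -1.000e-01 -1.000e-01] tool x/y/z in deck [[-0.0, 0.93, 0.36], [-0.0, -0.36, 0.93], [1.0, 0.0, 0.0]] q [0.08, 0.09, 0.49, 2.01, -0.79, 1.25, 1.63]
```

```bash
A='x'; python3 -m creep '[[-1,0,0,0,0.054,0.103,-0.138],[-1,0,0,0,0.054,0.103,-0.138],[-1,0,0,0,0.054,0.103,-0.138],[-1,0,0,0,0.054,0.103,-0.138],[-1,0,0,0,0.054,0.103,-0.138]]' >/dev/null; python3 -m creep '[[-1,0,0,0,0.054,0.103,-0.138],[-1,0,0,0,0.054,0.103,-0.138],[-1,0,0,0,0.054,0.103,-0.138],[-1,0,0,0,0.054,0.103,-0.138],[-1,0,0,0,0.054,0.103,-0.138]]' >/dev/null; python3 -m creep '[[-1,0,0,0,0.054,0.103,-0.138],[-1,0,0,0,0.054,0.103,-0.138],[-1,0,0,0,0.054,0.103,-0.138],[-1,0,0,0,0.054,0.103,-0.138],[-1,0,0,0,0.054,0.103,-0.138]]'; python3 -c "
from h import *
o,Rt=st();print(deckrot(Rt,-1))"
```

```text
t: 12.32
eef_pos: [0.4597, -0.1126, 0.3582]
tool_rot: [-0.33, 0.919, -0.193, 0.093]
contact_force: [0.0, -0.4, -0.8]
gripper_width: 0.109
grasp_force: 68.4
 t 12.32 tcp [ 460. -113.  358.] deck [-3.008e+02 -1.000e-01 -0.000e+00] tool x/y/z in deck [[0.0, -1.0, 0.07], [0.0, -0.07, -1.0], [1.0, 0.0, 0.0]] q [-0.04, 0.09, 0.62, 2.02, -0.79, 1.26, -1.07]
[ 0.01820232  0.03934117 -0.05301712]
```

```bash
python3 -m creep '[[-1,0,0,0,0.018,0.039,-0.053],[-1,0,0,0,0,0,0],[-1,0,0,0,0,0,0]]' >/dev/null; python3 - <<'E'
from h import *
o,Rt=st();print(deckrot(Rt,-1))
p,d=read_camera("top");np.savez("pics/top4.npz",p=p,d=d)
cv2.imwrite("pics/crop4.png",cv2.resize(p[130:300,195:365],(500,500),interpolation=cv2.INTER_CUBIC)[...,::-1])
v,u=np.nonzero(d>0);uv=np.c_[u,v];l=np.array([todeck(x) for x in pix2w("top",uv,d[v,u])])
s=(abs(l[:,2])<12)&(abs(l[:,1])<70)&(l[:,0]>-285)&(l[:,0]<-105);l=l[s];uv=uv[s]
A=np.c_[l[:,:2],np.ones(len(l))];g=np.ones(len(l),bool)
for _ in range(4):
    k=np.linalg.lstsq(A[g],l[g,2],rcond=None)[0];g=abs(A@k-l[:,2])<3
print("plane z=",k,"z at centre",k@[-200,0,1],g.mean())
q=(onplane("top",uv[g],deck(0,0,3),F[:,2])-O)@F*1000
for a in range(-285,-115,10):
    t=q[(q[:,0]>=a)&(q[:,0]<a+10)]
    if len(t):print(a,t[:,1].min().round(1),t[:,1].max().round(1),len(t))
print("front",q[:,0].max())
E
```

```text
t 12.7 tcp [ 460. -113.  358.] deck [-3.012e+02 -3.000e-01 -0.000e+00] tool x/y/z in deck [[-0.0, -1.0, 0.01], [0.0, -0.01, -1.0], [1.0, -0.0, 0.0]] q [-0.05, 0.08, 0.62, 2.02, -0.79, 1.25, -1.13]
[ 0.00260139  0.00503074 -0.00526165]
plane z= [-0.00651203 -0.00590872  0.13629603] z at centre 1.4387015854239797 0.968691059977367
-285 -23.0 20.4 59
-275 -45.3 43.0 176
-265 -45.7 43.4 211
-255 -45.6 43.7 202
-245 -45.6 43.4 195
-235 -45.6 43.5 190
-225 -45.2 43.7 185
-215 -45.6 43.3 178
-205 -45.6 43.7 175
-195 -45.2 43.1 153
-185 -45.6 43.5 67
-175 -45.5 43.7 157
-165 -45.2 43.1 151
-155 -45.9 43.5 151
-145 -45.5 43.7 144
-135 -42.0 41.0 125
-125 -63.1 33.9 44
front -110.22351797374495
```

View pics/crop4.png

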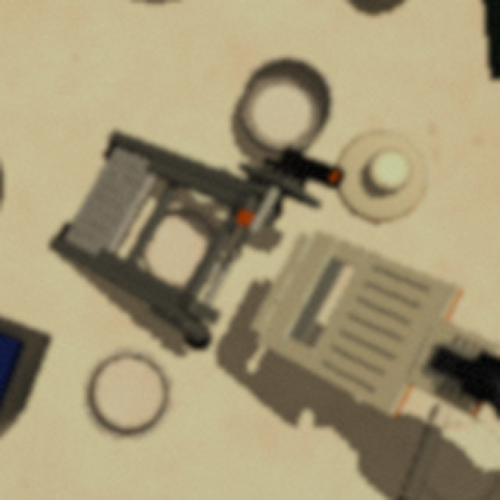

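```bash
python3 -m creep '[[-1,-0.4,1.5,1,0.0026,0.005,-0.005],[-1,6,11.4,-15.3,0,0,0],[-1,6,11.4,-15.3,0,0,0],[-1,3,5.7,-7.7,0,0,0],[-1,0,0,0,0,0,0]]'; python3 -m creep '[[-1,3,5.7,-7.7,0,0,0],[-1,3,5.7,-7.7,0,0,0],[-1,0,0,0,0,0,0]]';python3 -m creep '[[-1,3,5.7,-7.7,0,0,0],[-1,3,5.7,-7.7,0,0,0],[-1,0,0,0,0,0,0]]'; python3 -c "
from h import *
o,Rt=st();print(deckrot(Rt,-1))"
```

```text
t: 13.38
eef_pos: [0.4741, -0.0821, 0.3203]
tool_rot: [-0.332, 0.912, -0.225, 0.081]
contact_force: [0.3, -0.6, -0.8]
gripper_width: 0.109
grasp_force: 68.5
t: 13.75
eef_pos: [0.4801, -0.071, 0.3053]
tool_rot: [-0.332, 0.912, -0.225, 0.081]
contact_force: [-0.3, 0.4, -1.4]
gripper_width: 0.108
grasp_force: 68.5
t: 14.12
eef_pos: [0.4861, -0.0594, 0.2898]
tool_rot: [-0.332, 0.912, -0.225, 0.081]
contact_force: [-0.5, -0.1, -1.7]
gripper_width: 0.109
grasp_force: 68.5
 t 14.12 tcp [486. -59. 290.] deck [-210.3    1.1    1.4] tool x/y/z in deck [[0.0, -1.0, -0.0], [-0.0, 0.0, -1.0], [1.0, 0.0, -0.0]] q [-0.1, 0.17, 0.56, 2.12, -0.92, 1.09, -1.06]
[-7.19801291e-04 -1.88744334e-03 -5.43319862e-06]
```

```bash
python3 -m creep '[[-1,3,5.7,-7.7,0,0,0],[-1,3,5.7,-7.7,0,0,0],[-1,3,5.7,-7.7,0,0,0],[-1,3,5.7,-7.7,0,0,0],[-1,0,0,0,0,0,0]]'|grep -E "eef|contact"; python3 -m creep '[[-1,3,5.7,-7.7,0,0,0],[-1,3,5.7,-7.7,0,0,0],[-1,3,5.7,-7.7,0,0,0],[-1,3,5.7,-7.7,0,0,0],[-1,0,0,0,0,0,0]]'|grep -E "eef|contact"; python3 -c "
from h import *
o,Rt=st();print(deckrot(Rt,-1))"
```

```text
eef_pos: [0.4981, -0.0367, 0.259]
contact_force: [-0.2, 0.3, -0.7]
eef_pos: [0.5101, -0.0139, 0.2282]
contact_force: [0.1, -0.1, -0.2]
 t 15.38 tcp [510. -14. 228.] deck [-130.     1.     1.3] tool x/y/z in deck [[0.0, -1.0, -0.0], [-0.0, 0.0, -1.0], [1.0, 0.0, -0.0]] q [-0.14, 0.27, 0.5, 2.17, -1.08, 0.97, -0.96]
[-7.04244136e-04 -1.76032388e-03  6.48759048e-05]
```

```bash
python3 -m creep '[[-1,3,5.7,-7.7,0,0,0],[-1,3,5.7,-7.7,0,0,0],[-1,0.9,1.7,-2.3,0,0,0],[-1,0,0,0,0,0,0]]'|grep -E "eef|contact"; python3 -m creep '[[-1,0.6,1.1,-1.5,0,0,0],[-1,0.6,1.1,-1.5,0,0,0],[-1,0,0,0,0,0,0]]'|grep -E "eef|contact"; python3 -m creep '[[-1,0.3,0.6,-0.8,0,0,0],[-1,0.3,0.6,-0.8,0,0,0],[-1,0,0,0,0,0,0]]'|grep -E "eef|contact"; python3 -c "
from h import *
o,Rt=st();print(F.T@o['contact_force'])"
```

```text
eef_pos: [0.5171, -0.0014, 0.2111]
contact_force: [0.5, 0.2, -0.5]
eef_pos: [0.5184, 0.0007, 0.2082]
contact_force: [-0.4, -0.4, -1.7]
eef_pos: [0.519, 0.0012, 0.2072]
contact_force: [-3.7, -3.1, 3.8]
 t 16.62 tcp [519.   1. 207.] deck [-1.027e+02  1.000e-01  1.200e+00] tool x/y/z in deck [[-0.0, -1.0, -0.0], [0.0, 0.0, -1.0], [1.0, -0.0, 0.0]] q [-0.15, 0.31, 0.47, 2.18, -1.14, 0.94, -0.91]
[-5.799917    1.80925715 -0.9974646 ]
```

Contact at x -102.7, matching the seated grasp value exactly. I'll press a little more to confirm.

```bash
python3 -m creep '[[-1,0.6,1.1,-1.5,0,0,0],[-1,0.6,1.1,-1.5,0,0,0],[-1,0,0,0,0,0,0]]'|grep -E "eef|contact"; python3 -c "
from h import *
o,Rt=st();print(F.T@o['contact_force'])"
```

```text
eef_pos: [0.5205, 0.0004, 0.2069]
contact_force: [-19.4, -15.4, 31.4]
 t 17.0 tcp [520.   0. 207.] deck [-102.5   -1.5    1. ] tool x/y/z in deck [[-0.01, -1.0, -0.0], [0.0, 0.0, -1.0], [1.0, -0.01, 0.0]] q [-0.15, 0.31, 0.47, 2.18, -1.15, 0.94, -0.91]
[-38.58149173  10.05611253   2.85780801]
```

```bash
python3 -m creep '[[-1,-0.9,-1.7,2.3,0,0,0],[-1,0,0,0,0,0,0]]' 20|grep -E "eef|contact"; python3 -m creep '[[-0.2,0,0,0,0,0,0],[-0.2,0,0,0,0,0,0],[-0.2,0,0,0,0,0,0],[-0.2,0,0,0,0,0,0]]'; python3 -m creep '[[-0.2,-3,-5.7,7.7,0,0,0],[-0.2,-6,-11.4,15.3,0,0,0],[-0.2,-9,-17,23,0,0,0],[-0.2,-12,-22.8,30.6,0,0,0],[-0.2,-12,-22.8,30.6,0,0,0]]' >/dev/null; python3 -m creep '[[-0.2,-12,-22.8,30.6,0,0,0],[-0.2,-12,-22.8,30.6,0,0,0],[-0.2,0,0,0,0,0,0]]'; python3 - <<'E'
from h import *
st()
for n in("side","top"):
    p,d=read_camera(n);np.savez(f"pics/{n}5.npz",p=p,d=d)
    if n=="side":
        h=cv2.cvtColor(p,cv2.COLOR_RGB2HSV);m=(h[...,0]<16)&(h[...,1]>130)&(h[...,2]>60);m[:,:275]=0;m[:,300:]=0;m[:160]=0;m[205:]=0
        v,u=np.nonzero(m);w=np.median(pix2w(n,np.c_[u,v],d[v,u]),0);print("dial",lean(w)[0]+.785)
a=np.load("pics/side5.npz")["p"][130:290,190:350];b=p[130:270,195:335]
v,u=np.nonzero(d>0);l=todeck(pix2w("top",np.c_[u,v],d[v,u]))
s=(abs(l[:,2]-4)<4)&(abs(l[:,1])<19)&(l[:,0]>-150)&(l[:,0]<-80);print("tab end",np.sort(l[s,0])[:4],"z",np.median(l[s,2]))
z=np.load("pics/top0.npz");v,u=np.nonzero(z["d"]>0);l=todeck(pix2w("top",np.c_[u,v],z["d"][v,u]))
s=(abs(l[:,2]-4)<4)&(abs(l[:,1])<19)&(l[:,0]>-150)&(l[:,0]<-80);print("before",np.sort(l[s,0])[:4],np.median(l[s,2]))
f=lambda i:cv2.resize(i,(400,400),interpolation=cv2.INTER_CUBIC)
cv2.imwrite("pics/crop5.png",cv2.hconcat([f(a),f(b)])[...,::-1])
E
```

```text
eef_pos: [0.5197, 0.0009, 0.2071]
contact_force: [-7.6, -7.2, 11.9]
t: 17.75
eef_pos: [0.5193, 0.0026, 0.2058]
tool_rot: [-0.332, 0.912, -0.225, 0.082]
contact_force: [-0.2, 0.2, 0.4]
gripper_width: 0.395
grasp_force: 0.0
t: 18.75
eef_pos: [0.4533, -0.126, 0.3771]
tool_rot: [-0.332, 0.912, -0.226, 0.085]
contact_force: [0.1, -0.2, 0.5]
gripper_width: 0.399
grasp_force: 0.0
 t 18.75 tcp [ 453. -126.  377.] deck [-324.8   -0.7    0.7] tool x/y/z in deck [[-0.01, -1.0, -0.0], [0.0, 0.0, -1.0], [1.0, -0.01, 0.0]] q [-0.04, 0.06, 0.64, 1.99, -0.77, 1.29, -1.16]
dial 0.00028256490820888214
tab end [-122.20965854 -122.03102429 -121.85699632 -121.67943281] z 4.664508378112158
before [-122.41109706 -122.17737003 -121.70417082 -121.55810285] 4.710902567197591
```

View pics/crop5.png

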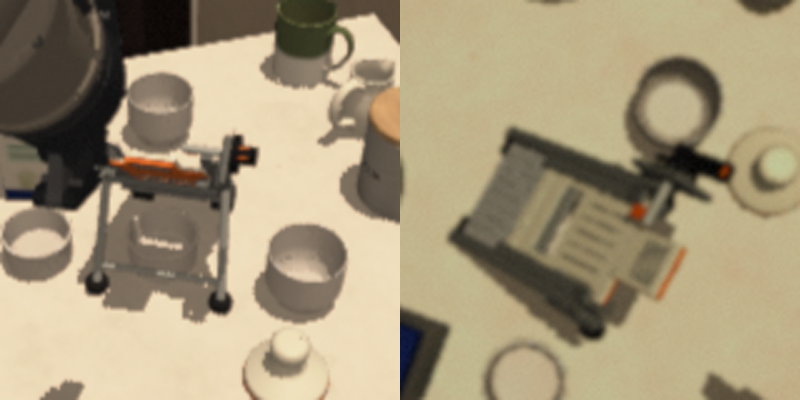

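White is up, the tab end sits where it did before, the dial reads zero and the bystanders are unmoved.

```bash
python3 -c "
from station import *
print(hand_in())"
```

```text
the job is handed in; nothing more can be done
None
```

The slicer is set for plain slices and handed in: dial at the zero stop, insert turned white face up and fully home (tab end within about 0.2 mm of its starting seat), gripper clear, nothing around it visibly moved, about 19 s used.

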